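# Seat the bearing cap, find the shaft flat and hold the collar on it

## Robot

A 6-joint arm with a two-finger parallel gripper is mounted at the origin on the work surface. World frame = base frame: x ahead of the robot, y to its left, z up, the work surface at z = 0. Lengths are in m, angles in rad, forces in N, time in s.
With the tool pointing down it reaches from about 0.25 to 0.725 m from the base axis. Payload 4 kg.
Tool frame: the origin (TCP) lies midway between the tips of the shut fingers; the grasp point (between the pads) lies 19 mm behind it; z points along the fingers, y is the line along which they close (so a half turn about z gives the same grasp; the last joint's range is limited). The gripper opens to 85 mm and grips with 20 to 120 N. Pads are 22 mm wide; open, the fingers measure 114 mm over their backs; the gripper's body (76 mm by 85 mm) begins 54 mm behind the grasp point. The pads swing forward as they close: fully open they stand 13 mm farther back than shut.
Start: joints at [1.141, 0.241, 0.005, 1.335, 0, 1.571], TCP at [0.208, 0.455, 0.231] pointing down, gripper open.
Joint ranges: [-2.72, 2.72], [-1.05, 1.87], [-1.09, 1.28], [-1.99, 2.15], [-1.42, 1.44], [-3.14, 3.14]. Speed limits (rad/s): [2.79, 2.79, 3.14, 3.14, 3.14, 3.14].

## Interface

Orientations are given as a unit quaternion [x, y, z, w].
In Python, from workcell import bot gives the robot as it stands.
- The arm moves only by the tool move_arm, never from a script. Its argument "motion" is a list of rows, each an object of numbers: "x", "y", "z": the shift along the tool's x, y, z in cm; "yaw": the turn about the tool's z in degrees. A call has 1 to 20 rows; each row is the pose to reach, as a shift and turn from the pose commanded when the call began, along the tool's axes at that moment; what a row does not reach only later rows make up. A row lasts 1/8 s, in which the tool goes at most 62.5 mm and 10.7 degrees, less where a joint would pass 70% of its speed; a pose out of reach is approached as far as the arm can. A call with a gripper value outside its range is refused whole. "gripper" is the opening, from -1 (shut) to 1 (fully open), set as the call begins (left out, the last holds). The fingers move at their own pace and stop on an object; the grip force is fixed at half the most. Time passes only in rows, so rows that repeat a pose let the fingers close. It gives the time, the measured TCP pose, the force, the opening and the grip force at its end, in the units of the state.
- bot.get_obs(): the state, without advancing time (a new reading comes with each control period).
- bot.camera(name): name is "scene" or "top" or "wrist"; returns the picture (420x560x3 uint8, blue, green, red); there is no depth.
- bot.camera_model(name): a dict with "K" (3x3 intrinsics, pixels), "dist" ([k1, k2, p1, p2, k3] as OpenCV has them; the pictures are not rectified), "world_from_camera" (4x4, takes a point from camera to world coordinates). Camera axes: x right, y down, z forward; pixel columns grow to the right and rows downward; lengths in m; the calibration is good to about 2 mm. A picture is of the moment at which its call begins: read the wrist's pose just before it. camera_model takes no time and is no camera call; for the wrist camera it gives the pose at the moment of the call.
- bot.job_done(): hands the job in; it is judged then, once.
Trained networks look in the newest picture that a camera, given by its name, has taken for a name from the list of things; names that differ only in an ending like _2 or _b are one class to them, and where a whole thing is asked for, a point or a joint stands for the part that bears it (a point fixed in the world has none). Each returns a list of dicts, best first, with "score" (0 to 1); they miss things now and then, are a little off and sometimes report something else, mostly with a low value. They report only what shows in the picture. A call takes as long as a camera call. They do not tell look-alikes from the thing itself.
- bot.cut_out(camera, name): "mask" (420x560 bool, what is visible of it) and "centre" ([row, column] in pixels, amid what is visible of it).
The state is a dict: "clock": time; "joint_pos": joint angles; "joint_vel": joint speeds; "tau": joint torques, N m; "eef_pos": TCP position; "tool_rot": TCP orientation; "ft_force": force on the tool from outside, world axes, zero at the start; "ft_torque": the same for the moment, N m; "grip_width": finger opening in m; "grasp_force": force on a finger pad.
Only numpy, scipy, OpenCV 4.12 (cv2) and the standard library are available. Lean on these libraries where they do the work, as an engineer would, in place of code of your own. Each camera call takes 0.05 s, during which the arm holds its last target. There are 200 camera calls.

## Task

On the blue bearing housing, press the white bearing cap down until it is fully home, then grip the upright shaft and turn it until its flat faces the yellow pointer. Then pick up the aluminium collar and slide it over the top of the shaft so that it is level, with its red thumbscrew over the flat (and so towards the pointer) and its whole height on the flatted part, and finish while still holding it there in the gripper, clear of the cap, ready for tightening. Leave the cup, carton, capacitor and screwdriver where they are.

Things in the scene. Friction and masses are not known exactly. Their poses are not given: they have to be found in the camera images.
- housing: blue cast bearing housing, fixed to the bench, upright: foot plate 140 x 140 x 12 mm, waist 80 mm across, round top flange 114 mm across whose upper face is 70 mm above the bench. Origin at the centre of its underside, on the shaft axis; +x towards the yellow pointer, +z up. Its place and yaw vary
- pointer (a point): yellow pointer on the housing's rim, 60 mm from the shaft axis, 73 mm above the bench; it stays below the cap's top
- cap (a joint): how far the bearing cap has been pressed down, in m: 0 to 0.007, where 0.007 is fully home. It starts near 0, standing about 7 mm proud of the flange, moves against about 5 N of friction, stops hard when home and stays where it is left
- cap_top (a point): centre of the upper face of the cap, on the shaft axis: white plastic ring round the shaft, 92 mm outside diameter, 30 mm hole, 8 mm thick. Its upper face is about 85 mm above the bench at the start and 78 mm when home. It can be pressed anywhere on its ring, for example 33 mm out from the axis with the closed fingertips; it does not turn or tip
- shaft (a joint): angle of the shaft in rad: 0 when its flat faces the pointer, positive counter-clockwise from above. It starts 0.6 to 1.5 on the positive side. The shaft turns either way against light friction (0.05 N m) and stays where it is left
- shaft_top (a point): centre of the shaft's top end, 148 mm above the bench, on the axis. Upright dark steel shaft, 24 mm diameter, standing 78 mm above the flange; its upper 50 mm have a D section: one bright flat 6 mm from the axis, so that it measures 18 mm from flat to back and 24 mm where it is round: fingers closing on flat and back feel 18 mm. Axes turn with the shaft: +x out of the flat, +z up
- flat (a point): middle of the flat: 6 mm from the axis, 123 mm above the bench (the flat runs from 98 to 148 mm). Its +x points straight out of the flat, +z up
- collar: loose aluminium collar, 56 mm outside diameter, 28 mm bore, 24 mm high, about 0.14 kg, lying flat on the bench. Origin at the centre of its underside; +z up along the bore, +x towards its red thumbscrew. Can be gripped across the 56 mm along its y axis
- screw (a point): red thumbscrew head of the collar, 12 mm diameter, reaching from 32 to 44 mm out from the collar's axis; this point is 40 mm out along the collar's +x and 12 mm above its underside (half its height)
- cup: bystander: open aluminium spray cup, 70 mm across, 70 mm high; origin at the centre of its underside
- carton: bystander: cardboard carton 90 x 130 x 50 mm; origin at the centre of its underside
- capacitor: bystander: upright blue capacitor, 40 mm diameter, 60 mm high; origin at the centre of its underside
- driver: bystander: orange screwdriver 200 mm long, 26 mm thick, lying on the bench; origin under its middle
Things that resemble listed ones, but are neither listed nor needed, are in the scene too. Several things have the shape of the housing; the one meant has the colours described above. Several things look just like the collar: the one meant starts nearest to the robot's base.

How it is judged:
By the outcome, as a careful person would: the job done as asked, in the order asked, and still so for the second after the job is handed in, while the arm keeps its last pose, push and grip.
It also fails if it takes over 69 s, if anything falls off the work surface, if the arm or the gripper's body presses on something with over 40 N, if the wrist force passes 120 N, or if a joint passes its speed limit or range.

## Working session

There is one attempt and no reset: what is moved stays moved. The work goes in short steps, Python scripts to look and compute and a tool call to move; the robot and the scene stay as the last step left them, time stands still between calls to the robot, and variables do not carry over. Pictures are saved under pics/ and viewed, at most 11 in all, crops included, and the job is handed in when it is done.

Besides the shell and the picture viewer there is one more tool, called after "Emit:" as name([rows], argument=value, ...), one row to a line, values as JSON. move_arm: Moves the arm, as the interface text tells. Its arguments: {"type":"object","properties":{"motion":{"type":"array"},"gripper":{"type":"number"}},"required":["motion"]}

```bash
mkdir -p pics; ls
python3 - <<'E'
from workcell import bot
import cv2,numpy as np
o=bot.get_obs();print({k:np.round(v,3) for k,v in o.items()})
for c in("scene","top"):
    im=bot.camera(c);cv2.imwrite(f"pics/{c}0.png",im)
    m=bot.camera_model(c);print(c,np.round(m["K"],1).tolist(),np.round(m["dist"],3),np.round(m["world_from_camera"],3).tolist())
    for n in("housing","cap","shaft","collar","screw","pointer","cup","carton","capacitor","driver"):
        print(n,[(round(d["score"],2),np.round(d["centre"]).tolist(),int(d["mask"].sum())) for d in bot.cut_out(c,n)])
E
```

```text
pics
{'clock': np.float64(0.0), 'joint_pos': array([ 1.141,  0.241,  0.004,  1.335, -0.   ,  1.571]), 'joint_vel': array([ 0.001,  0.002,  0.   , -0.   ,  0.   , -0.   ]), 'tau': array([ 1.0000e-03, -3.7231e+01,  2.5241e+01,  1.7000e-02,  0.0000e+00,
       -0.0000e+00]), 'eef_pos': array([0.208, 0.454, 0.23 ]), 'tool_rot': array([ 0.213,  0.977, -0.001, -0.   ]), 'ft_force': array([ 0.001, -0.271,  0.767]), 'ft_torque': array([ 0.019, -0.032,  0.03 ]), 'grasp_force': np.float64(0.0), 'grip_width': np.float64(0.085)}
scene [[508.9, 0.0, 275.5], [0.0, 508.9, 202.6], [0.0, 0.0, 1.0]] [0.065 0.    0.    0.    0.   ] [[-0.063, 0.617, -0.785, 1.508], [0.998, 0.034, -0.053, 0.051], [-0.006, -0.786, -0.618, 0.853], [0.0, 0.0, 0.0, 1.0]]
housing [(0.7, [228.0, 205.0], 3027)]
cap [(0.75, [162.0, 234.0], 477), (0.7, [214.0, 209.0], 640)]
shaft [(0.61, [201.0, 202.0], 271), (0.6, [149.0, 232.0], 198)]
collar [(0.9, [265.0, 343.0], 505), (0.8, [225.0, 347.0], 384)]
screw [(0.96, [266.0, 341.0], 513), (0.61, [224.0, 346.0], 407)]
pointer [(0.86, [230.0, 204.0], 2897), (0.8, [177.0, 234.0], 2173)]
[... 296 characters left out ...]
201, 0.303], [-1.0, -0.01, -0.001, 0.002], [0.003, -0.201, -0.98, 1.292], [0.0, 0.0, 0.0, 1.0]]
housing [(0.82, [297.0, 335.0], 3146), (0.81, [204.0, 347.0], 2885)]
cap [(0.76, [208.0, 348.0], 944), (0.75, [299.0, 337.0], 1067)]
shaft [(0.71, [198.0, 355.0], 139), (0.39, [206.0, 350.0], 945)]
collar [(0.76, [223.0, 214.0], 447), (0.68, [177.0, 221.0], 347)]
screw [(0.86, [174.0, 218.0], 288), (0.76, [217.0, 219.0], 340)]
pointer [(0.83, [294.0, 332.0], 3076), (0.64, [208.0, 350.0], 2949)]
cup [(0.73, [174.0, 420.0], 725)]
carton [(0.83, [178.0, 146.0], 1994)]
capacitor [(0.59, [136.0, 313.0], 284), (0.31, [207.0, 347.0], 2937)]
driver [(0.61, [139.0, 243.0], 425), (0.2, [204.0, 346.0], 972)]
```

View pics/top0.png

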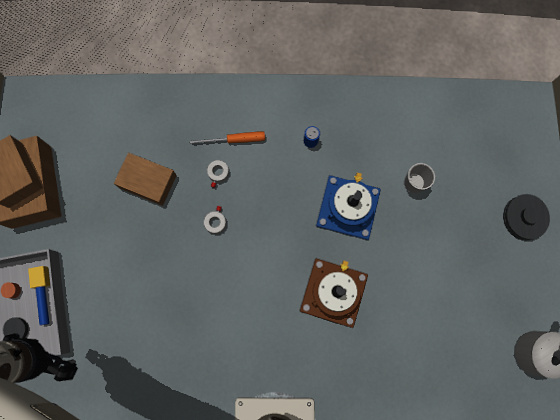

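View pics/scene0.png

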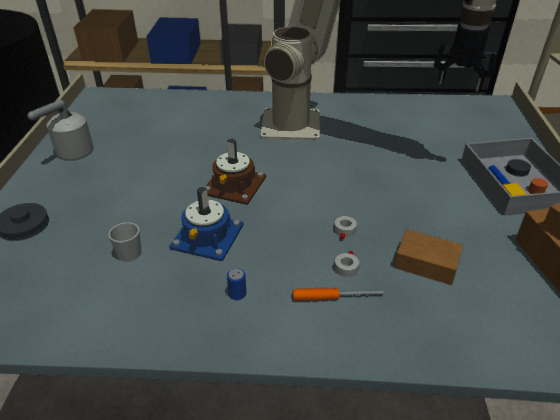

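The top view shows two housings: blue at about (350,205) and brown at (335,297). The blue one matches the description. There are two collars, at (215,222) and (218,171). The first is lower in the picture, so nearer the base, and is the one meant. I'll measure both targets and confirm with a crop.

```bash
cat > h.py <<'E'
from workcell import bot
import cv2,numpy as np
def ray(c,uv,z,m=None):
    "pixel(s) (u,v) -> world points on plane z"
    m=m or bot.camera_model(c);T=np.array(m["world_from_camera"])
    p=cv2.undistortPoints(np.array(uv,float).reshape(-1,1,2),np.array(m["K"]),np.array(m["dist"])).reshape(-1,2)
    d=np.c_[p,np.ones(len(p))]@T[:3,:3].T;o=T[:3,3]
    return o+d*((z-o[2])/d[:,2])[:,None]
def pix(m,P):
    T=np.linalg.inv(np.array(m["world_from_camera"]))
    return cv2.projectPoints(np.array(P,float).reshape(-1,3),cv2.Rodrigues(T[:3,:3])[0],T[:3,3],np.array(m["K"]),np.array(m["dist"]))[0].reshape(-1,2)
def blob(im,name,box=None):
    h=cv2.cvtColor(im,cv2.COLOR_BGR2HSV);H,S,V=cv2.split(h)
    m={"yellow":(abs(H.astype(int)-25)<8)&(S>150)&(V>90),"red":((H<6)|(H>172))&(S>130)&(V>50),"white":(S<50)&(V>150)}[name]
    if box: k=np.zeros_like(m);k[box[1]:box[3],box[0]:box[2]]=1;m=m&k
    return m.astype(np.uint8)
def cen(m):
    n,l,s,c=cv2.connectedComponentsWithStats(m);i=1+s[1:,4].argmax();return c[i],s[i]
def tcp(o=None):
    o=o or bot.get_obs();q=o["tool_rot"]
    from scipy.spatial.transform import Rotation as R
    return np.array(o["eef_pos"]),R.from_quat(q).as_matrix()
E
python3 - <<'E'
from h import *
boxes={"top":dict(cap=(325,175,385,235),ptr=(345,165,370,185),col=(200,208,230,238),scr=(210,200,228,214)),
"scene":dict(cap=(175,195,240,240),ptr=(183,225,203,243),col=(330,213,360,237),scr=(334,232,350,243))}
for c,b in boxes.items():
    im=bot.camera(c)
    w=blob(im,"white",b["cap"]);pts=np.argwhere(w)[:,::-1]
    e=cv2.fitEllipse(cv2.convexHull(pts.astype(np.float32)))
    A=ray(c,[e[0]],.085)[0]
    P=ray(c,[cen(blob(im,"yellow",b["ptr"]))[0]],.073)[0]
    w=blob(im,"white",b["col"]);
    pts=np.argwhere(w)[:,::-1]; e2=cv2.fitEllipse(cv2.convexHull(pts.astype(np.float32)))
    C=ray(c,[e2[0]],.024)[0]
    S=ray(c,[cen(blob(im,"red",b["scr"]))[0]],.012)[0]
    print(c,"cap",A,e[1],"ptr",P,np.linalg.norm(P-A),np.degrees(np.arctan2(*(P-A)[1::-1])),"\n col",C,e2[1],"screw",S,np.linalg.norm((S-C)[:2]),np.degrees(np.arctan2(*(S-C)[1::-1])))
    if c=="top":
        a=cv2.resize(im[150:250,310:410],(400,400),interpolation=3);bb=cv2.resize(im[150:250,170:270],(400,400),interpolation=3)
        cv2.imwrite("pics/crop1.png",np.hstack([bb,a]))
print(tcp())
m=bot.camera_model("wrist");print(m)
E
```

```text
top cap [ 0.57186189 -0.18561402  0.085     ] (35.6447868347168, 36.79922103881836) ptr [ 0.63540111 -0.20183319  0.073     ] 0.06666553538217455 -14.319665133142715 
 col [0.52709891 0.15711732 0.024     ] (20.243833541870117, 20.747194290161133) screw [0.5649984  0.14851274 0.012     ] 0.03886399914339504 -12.791416771514104Traceback (most recent call last):
  File "<stdin>", line 11, in <module>
cv2.error: OpenCV(4.12.0) /io/opencv/modules/imgproc/src/shapedescr.cpp:356: error: (-215:Assertion failed) n >= 0 && (depth == CV_32F || depth == CV_32S) in function 'fitEllipseNoDirect'
```

View pics/crop1.png

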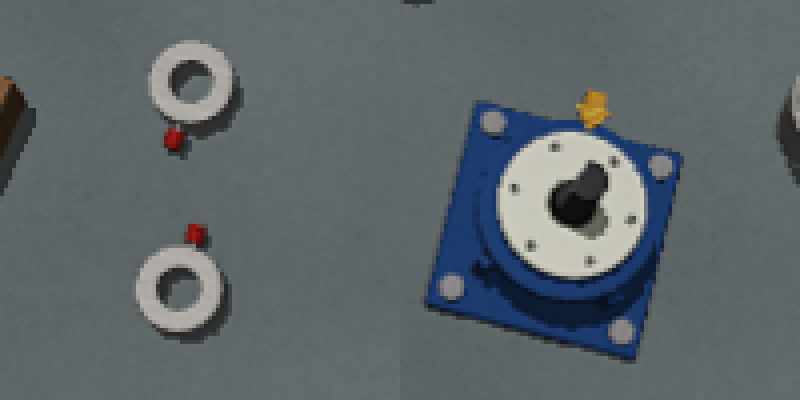

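Both targets are confirmed: the collar with its screw pointing up in the picture at (215,222), and the blue housing with its pointer at (358,177). I'll work out the first move.

```bash
cat >> h.py <<'E'
def plan(x,y,z,thy=None):
    p,R=tcp();s=R.T@(np.array([x,y,z])-p)*100;t=np.degrees(np.arctan2(R[1,1],R[0,1]))
    print("tcp",p.round(4),"thy %.1f"%t,"-> shift cm",s.round(2),"yaw",None if thy is None else round((t-thy+180)%360-180,1), "tilt",R[:,2].round(4))
E
python3 - <<'E'
from h import *
plan(.540,-.1755,.2)
p,R=tcp();T=np.array(bot.camera_model("wrist")["world_from_camera"])
print((R.T@(T[:3,3]-p)).round(4),(R.T@T[:3,:3]).round(3).tolist(),np.round(bot.camera_model("wrist")["K"],1).tolist())
E
```

```text
tcp [0.2084 0.4545 0.2313] thy 65.4 -> shift cm [-56.4  -43.45   3.13] yaw None tilt [ 0. -0. -1.]
[ 0.0826 -0.0003 -0.1418] [[-0.0, -0.947, -0.322], [1.0, -0.0, -0.0], [0.0, -0.322, 0.947]] [[372.4, 0.0, 287.1], [0.0, 372.4, 212.4], [0.0, 0.0, 1.0]]
```

Emit:
move_arm([
  {"x": -56.4, "y": -43.4, "z": 1},
  {"x": -56.4, "y": -43.4, "z": 1},
  {"x": -56.4, "y": -43.4, "z": 1},
  {"x": -56.4, "y": -43.4, "z": 1},
  {"x": -56.4, "y": -43.4, "z": 1},
  {"x": -56.4, "y": -43.4, "z": 1},
  {"x": -56.4, "y": -43.4, "z": 1},
  {"x": -56.4, "y": -43.4, "z": 1},
  {"x": -56.4, "y": -43.4, "z": 1},
  {"x": -56.4, "y": -43.4, "z": 1},
  {"x": -56.4, "y": -43.4, "z": 1},
  {"x": -56.4, "y": -43.4, "z": 1},
  {"x": -56.4, "y": -43.4, "z": 3.1},
  {"x": -56.4, "y": -43.4, "z": 3.1},
], gripper=-1)

```text
invalid input at $.motion[0]: expected keys x, y, z, yaw
```

Run:
```python
from h import *
m=bot.camera_model("wrist");im=bot.camera("wrist");cv2.imwrite("pics/w1.png",im)
plan(.540,-.1755,.09)
for n in("cap","shaft","housing"):
    print(n,[(round(d["score"],2),np.round(d["centre"]).tolist(),int(d["mask"].sum())) for d in bot.cut_out("wrist",n)])
print(pix(m,[[.572,-.186,.085],[.572,-.186,.148],[.54,-.1755,.085]]).round())
c,s=cen(blob(im,"yellow"));print(c,s,ray("wrist",[c],.073,m))
```

```text
tcp [0.2084 0.4545 0.2313] thy 65.4 -> shift cm [-56.4  -43.45  14.13] yaw None tilt [ 0.  0. -1.]
cap []
shaft []
housing []
[[ 12. 565.]
 [ -5. 600.]
 [  3. 553.]]
[482.82849873 263.53486005] [ 449  229   64   65 1965] [[0.3455039  0.58846112 0.073     ]]
```

View pics/w1.png

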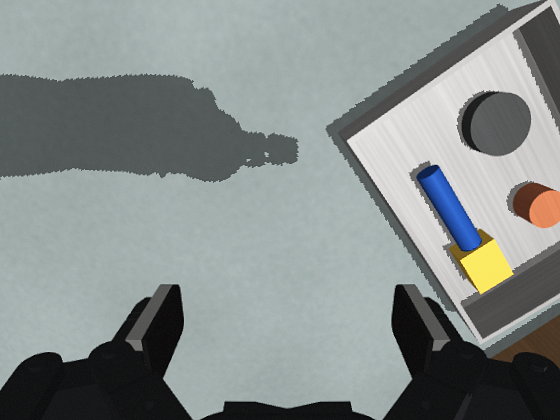

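The move was refused because every row needs all four keys. This picture is therefore the start pose: open fingers in the lower half and the tray at the right. I'll send the move again.

Emit:
move_arm([
  {"x": -56.4, "y": -43.4, "z": 1, "yaw": 0},
  {"x": -56.4, "y": -43.4, "z": 1, "yaw": 0},
  {"x": -56.4, "y": -43.4, "z": 1, "yaw": 0},
  {"x": -56.4, "y": -43.4, "z": 1, "yaw": 0},
  {"x": -56.4, "y": -43.4, "z": 1, "yaw": 0},
  {"x": -56.4, "y": -43.4, "z": 1, "yaw": 0},
  {"x": -56.4, "y": -43.4, "z": 1, "yaw": 0},
  {"x": -56.4, "y": -43.4, "z": 1, "yaw": 0},
  {"x": -56.4, "y": -43.4, "z": 1, "yaw": 0},
  {"x": -56.4, "y": -43.4, "z": 1, "yaw": 0},
  {"x": -56.4, "y": -43.4, "z": 1, "yaw": 0},
  {"x": -56.4, "y": -43.4, "z": 1, "yaw": 0},
  {"x": -56.4, "y": -43.4, "z": 3.1, "yaw": 0},
  {"x": -56.4, "y": -43.4, "z": 3.1, "yaw": 0},
], gripper=-1)

```text
clock: 3.15
eef_pos: [0.5389, -0.1751, 0.1984]
tool_rot: [0.214, 0.977, 0.0, -0.002]
ft_force: [-0.4, 1.0, 0.3]
grip_width: -0.0002
grasp_force: 0.0
```

Run:
```python
from h import *
m=bot.camera_model("wrist");im=bot.camera("wrist");cv2.imwrite("pics/w2.png",im)
plan(.540,-.1755,.09)
for n in("cap","shaft","housing"):
    print(n,[(round(d["score"],2),np.round(d["centre"]).tolist(),int(d["mask"].sum())) for d in bot.cut_out("wrist",n)])
print(pix(m,[[.572,-.186,.085],[.572,-.186,.148],[.54,-.1755,.085]]).round())
c,s=cen(blob(im,"yellow"));print(c,s,ray("wrist",[c],.073,m))
```

```text
tcp [ 0.5395 -0.1749  0.1996] thy 65.4 -> shift cm [-0.1  -0.03 10.96] yaw None tilt [-2.3e-03  8.0e-04 -1.0e+00]
cap [(0.55, [3.0, 209.0], 137)]
shaft [(0.77, [253.0, 294.0], 1001), (0.64, [213.0, 294.0], 20425)]
housing [(0.88, [213.0, 292.0], 20581), (0.77, [28.0, 223.0], 9196)]
[[293. 252.]
 [294. 296.]
 [288. 209.]]
[225.71322437  37.653789  ] [209  13  32  43 673] [[ 0.41703053 -0.16443658  0.073     ]]
```

View pics/w2.png

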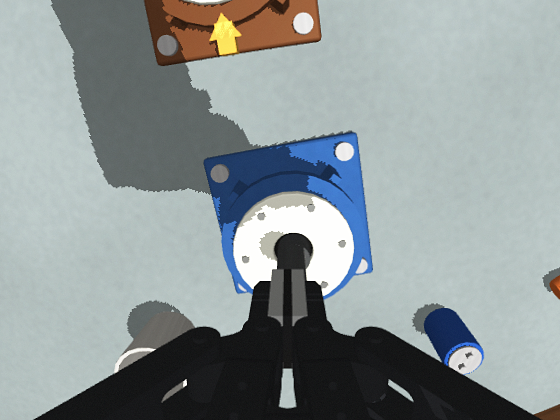

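Image (294,250) shows the white cap and shaft of the blue housing in the wrist view, with the fingertips at (289,285), on the base side of the shaft. I'll descend and press.

Emit:
move_arm([
  {"x": -0.1, "y": 0, "z": 6, "yaw": 0},
  {"x": -0.1, "y": 0, "z": 9.5, "yaw": 0},
  {"x": -0.1, "y": 0, "z": 10.8, "yaw": 0},
  {"x": -0.1, "y": 0, "z": 11.3, "yaw": 0},
  {"x": -0.1, "y": 0, "z": 11.6, "yaw": 0},
  {"x": -0.1, "y": 0, "z": 11.8, "yaw": 0},
  {"x": -0.1, "y": 0, "z": 12.0, "yaw": 0},
  {"x": -0.1, "y": 0, "z": 12.1, "yaw": 0},
  {"x": -0.1, "y": 0, "z": 12.1, "yaw": 0},
], gripper=-1)

```text
clock: 4.47
eef_pos: [0.5422, -0.1758, 0.0801]
tool_rot: [0.213, 0.977, -0.0, 0.001]
ft_force: [2.1, 0.0, 5.1]
grip_width: 0.0001
grasp_force: 2.2
```

Emit:
move_arm([
  {"x": 0, "y": 0, "z": 0.1, "yaw": 0},
  {"x": 0, "y": 0, "z": 0.2, "yaw": 0},
  {"x": 0, "y": 0, "z": 0.3, "yaw": 0},
  {"x": 0, "y": 0, "z": 0.3, "yaw": 0},
])

```text
clock: 4.97
eef_pos: [0.5422, -0.1758, 0.0779]
tool_rot: [0.213, 0.977, -0.0, 0.002]
ft_force: [0.7, -0.0, 10.8]
grip_width: 0.0003
grasp_force: 5.6
```

Emit:
move_arm([
  {"x": 0, "y": 0, "z": 0.1, "yaw": 0},
  {"x": 0, "y": 0, "z": 0.2, "yaw": 0},
  {"x": 0, "y": 0, "z": 0.2, "yaw": 0},
])

```text
clock: 5.35
eef_pos: [0.5423, -0.1758, 0.0777]
tool_rot: [0.213, 0.977, -0.0, 0.002]
ft_force: [-3.1, 1.2, 20.9]
grip_width: -0.0001
grasp_force: 10.5
```

The force climbed from 11 to 21 N over 0.2 mm, so the cap is home. I'll rise, open the gripper and back off to see the shaft's flat.

Emit:
move_arm([
  {"x": 0, "y": 0, "z": -5, "yaw": 0},
  {"x": 0, "y": 0, "z": -11, "yaw": 0},
  {"x": 3, "y": 0, "z": -13, "yaw": 0},
  {"x": 5, "y": 0, "z": -13, "yaw": 0},
  {"x": 5, "y": 0, "z": -13, "yaw": 0},
  {"x": 5, "y": 0, "z": -13, "yaw": 0},
], gripper=1)

```text
clock: 6.1
eef_pos: [0.4954, -0.1546, 0.2033]
tool_rot: [0.213, 0.977, 0.0, -0.001]
ft_force: [-0.7, -0.1, 1.1]
grip_width: 0.0854
grasp_force: 0.0
```

Run:
```python
from h import *
plan(.572,-.186,.2)
m=bot.camera_model("wrist");im=bot.camera("wrist");
print(pix(m,[[.572,-.186,.078],[.572,-.186,.148]]).round(), m["world_from_camera"][:3,3] if hasattr(m["world_from_camera"],'shape') else m["world_from_camera"])
for d in bot.cut_out("wrist","shaft"): print(round(d["score"],2),d["centre"],d["mask"].sum(),cv2.boundingRect(d["mask"].astype(np.uint8)))
u,v=pix(m,[[.572,-.186,.115]])[0].astype(int)
cv2.imwrite("pics/w3.png",cv2.resize(im[max(0,v-75):v+75,u-100:u+100],(800,600),interpolation=3));print(u,v)
w=(blob(im,"white",(150,60,420,320)));c,s=cen(w);pts=np.argwhere(w)
```

```text
tcp [ 0.4954 -0.1546  0.2033] thy 65.4 -> shift cm [-8.27  0.34  0.31] yaw None tilt [-2.e-03  4.e-04 -1.e+00]
[[292. 298.]
 [293. 356.]] [ 0.42045305 -0.12050716  0.34522794]
0.72 [322.7, 291.3] 2319 (276, 283, 33, 86)
0.59 [9.7, 205.1] 1168 (167, 0, 61, 29)
292 325
```

View pics/w3.png

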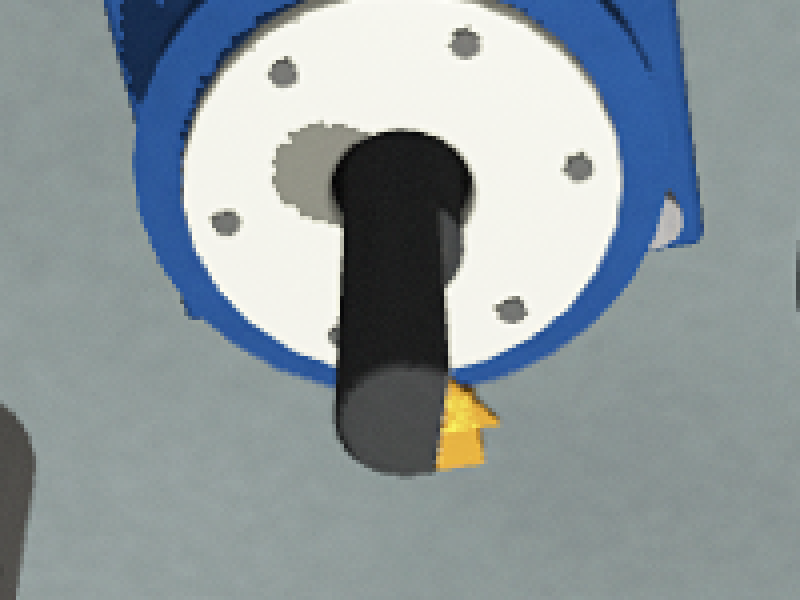

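The crop shows the shaft's top face at crop (395,420), i.e. full (291,355). Its flat is on the right, running from crop (450,370) to (437,470), and faces mostly along tool +y. I'll work out the angle and axis.

Run:
```python
from h import *
f=lambda a:[[x/4+192,y/4+250] for x,y in a]
E=ray("wrist",f([(450,372),(437,470)]),.148);d=E[0]-E[1];print(E,np.linalg.norm(d))
n=np.array([-d[1],d[0],0]);n/=np.linalg.norm(n)
if n[1]<0:n=-n
print("normal deg",np.degrees(np.arctan2(n[1],n[0])),"axis from edge",E.mean(0)-.006*n)
print("extremes",ray("wrist",f([(337,420),(395,475),(395,365)]),.148))
# cap centre from outline ellipse at z .078
m=bot.camera_model("wrist");print("cap extents L,R at z=.078",ray("wrist",f([(182,170),(622,170)]),.078).mean(0))
plan(.5735,-.185,.2,58)
```

```text
[[ 0.56638332 -0.17525485  0.148     ]
 [ 0.58367614 -0.18517758  0.148     ]] 0.019937460980230182
normal deg 60.152514636926945 axis from edge [ 0.57204358 -0.18542033  0.148     ]
extremes [[ 0.56746507 -0.19580685  0.148     ]
 [ 0.58172212 -0.19191902  0.148     ]
 [ 0.56144235 -0.18269863  0.148     ]]
cap extents L,R at z=.078 [ 0.56783074 -0.18332956  0.078     ]
tcp [ 0.4958 -0.1547  0.2033] thy 65.4 -> shift cm [-8.33  0.49  0.32] yaw 7.4 tilt [-1.6e-03  4.0e-04 -1.0e+00]
```

Emit:
move_arm([
  {"x": -5, "y": 0, "z": 0, "yaw": 3},
  {"x": -8.2, "y": 0.1, "z": 0, "yaw": 5.4},
  {"x": -8.2, "y": 0.1, "z": 1, "yaw": 5.4},
  {"x": -8.2, "y": 0.1, "z": 5, "yaw": 5.4},
  {"x": -8.2, "y": 0.1, "z": 8.5, "yaw": 5.4},
  {"x": -8.2, "y": 0.1, "z": 9.5, "yaw": 5.4},
  {"x": -8.2, "y": 0.1, "z": 9.5, "yaw": 5.4},
], gripper=1)

```text
clock: 7.08
eef_pos: [0.57, -0.1876, 0.1088]
tool_rot: [0.259, 0.966, 0.0, -0.001]
ft_force: [0.5, 0.4, 0.2]
grip_width: 0.0852
grasp_force: 0.0
```

Emit:
move_arm([
  {"x": 0, "y": 0, "z": 0, "yaw": 0},
  {"x": 0, "y": 0, "z": 0, "yaw": 0},
  {"x": 0, "y": 0, "z": 0, "yaw": 0},
  {"x": 0, "y": 0, "z": 0, "yaw": 0},
  {"x": 0, "y": 0, "z": 0, "yaw": 0},
  {"x": 0, "y": 0, "z": 0, "yaw": 0},
], gripper=-1)

```text
clock: 7.82
eef_pos: [0.5709, -0.188, 0.11]
tool_rot: [0.259, 0.966, -0.0, 0.001]
ft_force: [-1.0, 1.1, 5.6]
grip_width: 0.0169
grasp_force: 59.6
```

Run:
```python
from h import *
o=bot.get_obs();print(o["ft_force"],o["ft_torque"],o["grip_width"],o["grasp_force"]);plan(.5705,-.188,.108,60)
```

```text
[-1.04587716  1.10978638  5.59247174] [-0.08577694  0.35399186 -0.02996402] 0.016941150895111584 59.57155988890008
tcp [ 0.5709 -0.188   0.11  ] thy 60.0 -> shift cm [ 0.03 -0.02  0.2 ] yaw -0.0 tilt [ 9.e-04 -5.e-04 -1.e+00]
```

Emit:
move_arm([
  {"x": 0.05, "y": 0, "z": 0, "yaw": 10},
  {"x": 0.1, "y": 0.02, "z": 0, "yaw": 20},
  {"x": 0.15, "y": 0.04, "z": 0, "yaw": 30},
  {"x": 0.19, "y": 0.07, "z": 0, "yaw": 40},
  {"x": 0.23, "y": 0.11, "z": 0, "yaw": 50},
  {"x": 0.26, "y": 0.15, "z": 0, "yaw": 60},
  {"x": 0.28, "y": 0.2, "z": 0, "yaw": 70},
  {"x": 0.29, "y": 0.22, "z": 0, "yaw": 74.2},
  {"x": 0.29, "y": 0.22, "z": 0, "yaw": 74.2},
  {"x": 0.29, "y": 0.22, "z": 0, "yaw": 74.2},
], gripper=-1)

```text
clock: 9.07
eef_pos: [0.5699, -0.1847, 0.1101]
tool_rot: [0.789, 0.614, 0.001, 0.001]
ft_force: [0.6, -0.4, 5.5]
grip_width: 0.017
grasp_force: 60.2
```

Run:
```python
from h import *
o=bot.get_obs();print(o["ft_force"],o["ft_torque"],o["grip_width"],o["grasp_force"]);plan(.57,-.185,.108,-14.2)
```

```text
[ 0.58062636 -0.39254792  5.47486795] [ 0.03883691  0.31256885 -0.05170282] 0.01702106181179224 60.16675982507877
tcp [ 0.5699 -0.1847  0.1101] thy -14.2 -> shift cm [-0.03  0.02  0.21] yaw -0.0 tilt [ 1.7e-03 -4.0e-04 -1.0e+00]
```

Emit:
move_arm([
  {"x": 0, "y": 0, "z": 0, "yaw": 0},
  {"x": 0, "y": 0, "z": 0, "yaw": 0},
  {"x": 0, "y": 0, "z": 0, "yaw": 0},
  {"x": 0, "y": 0, "z": -4, "yaw": 0},
  {"x": 0, "y": 0, "z": -10, "yaw": 0},
  {"x": 6, "y": 0, "z": -10, "yaw": 0},
  {"x": 9, "y": 0, "z": -10, "yaw": 0},
  {"x": 9, "y": 0, "z": -10, "yaw": 0},
  {"x": 9, "y": 0, "z": -10, "yaw": 0},
], gripper=1)

```text
clock: 10.2
eef_pos: [0.5911, -0.0976, 0.209]
tool_rot: [0.789, 0.614, -0.0, -0.0]
ft_force: [-0.5, 0.4, -0.2]
grip_width: 0.0851
grasp_force: 0.0
```

Run:
```python
from h import *
plan(.527,.157,.2,77)
m=bot.camera_model("wrist");im=bot.camera("wrist");
u,v=pix(m,[[.59,-.186,.115]])[0].astype(int);v0=max(0,min(270,v-75));print(u-100,v0)
cv2.imwrite("pics/w4.png",cv2.resize(im[v0:v0+150,u-100:u+100],(800,600),interpolation=3))
c,s=cen(blob(im,"yellow"));print(c,s,ray("wrist",[c],.073,m))
```

```text
tcp [ 0.5911 -0.0976  0.209 ] thy -14.2 -> shift cm [ 23.11 -12.47   0.89] yaw -91.2 tilt [-7.e-04 -4.e-04 -1.e+00]
214 248
[117.47976879 310.09441233] [100 300  33  24 519] [[ 0.41984008 -0.16086977  0.073     ]]
```

View pics/w4.png

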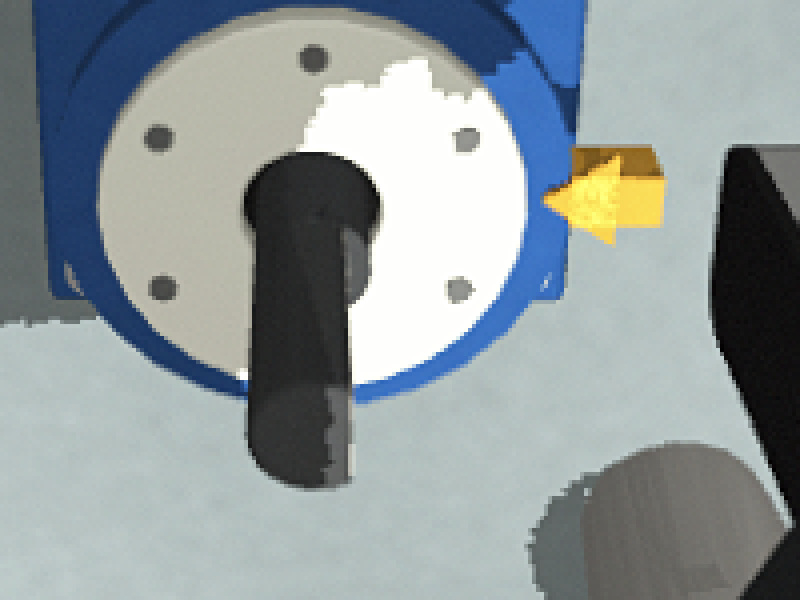

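The flat's edge is vertical in the picture at crop x≈350 and faces image right. The pointer tip is at crop (545,200), level with the shaft base at (312,205), so the flat faces the pointer. Next I'll go over to the collar.

Emit:
move_arm([
  {"x": 5, "y": -4, "z": 0, "yaw": -10},
  {"x": 10, "y": -8, "z": 0, "yaw": -20},
  {"x": 14, "y": -11, "z": 0, "yaw": -30},
  {"x": 17, "y": -14, "z": 0, "yaw": -40},
  {"x": 20, "y": -16, "z": 0, "yaw": -50},
  {"x": 22, "y": -18, "z": 0, "yaw": -60},
  {"x": 23, "y": -18.4, "z": 0, "yaw": -70},
  {"x": 23, "y": -18.4, "z": 0, "yaw": -80},
  {"x": 23, "y": -18.4, "z": 0, "yaw": -90},
  {"x": 23, "y": -18.4, "z": 0, "yaw": -91.2},
  {"x": 23, "y": -18.4, "z": 0, "yaw": -91.2},
  {"x": 23, "y": -18.4, "z": 0, "yaw": -91.2},
], gripper=1)

```text
clock: 11.75
eef_pos: [0.4696, 0.1705, 0.2093]
tool_rot: [0.114, 0.993, -0.0, -0.0]
ft_force: [-1.0, 0.3, 0.9]
grip_width: 0.0854
grasp_force: 0.0
```

Run:
```python
from h import *
m=bot.camera_model("wrist");im=bot.camera("wrist");cv2.imwrite("pics/w5.png",im)
for d in bot.cut_out("wrist","collar"):
    mk=d["mask"].astype(np.uint8);print("collar",round(d["score"],2),np.round(d["centre"]),mk.sum(),cv2.boundingRect(mk))
c=pix(m,[[.527,.157,.024]])[0];print("pred",c)
w=blob(im,"white",(int(c[0])-75,max(0,int(c[1])-70),int(c[0])+75,int(c[1])+70))
n,l,s,cc=cv2.connectedComponentsWithStats(w);i=1+s[1:,4].argmax()
h=cv2.convexHull(np.argwhere(l==i)[:,::-1].astype(np.float32));e=cv2.fitEllipse(h);print(e,s[i])
C=ray("wrist",[e[0]],.024,m)[0]
rc,rs=cen(blob(im,"red",(int(c[0])-90,max(0,int(c[1])-100),int(c[0])+90,int(c[1])+110)));S=ray("wrist",[rc],.014,m)[0]
print("C",C,"S",S,rc,rs,np.linalg.norm((S-C)[:2]),np.degrees(np.arctan2(*(S-C)[1::-1])))
plan(C[0],C[1],0.0,np.degrees(np.arctan2(*(S-C)[1::-1]))+90)
```

```text
collar 0.81 [345. 312.] 2166 (288, 312, 51, 63)
collar 0.56 [247. 286.] 2538 (260, 209, 57, 72)
pred [287.3955951  242.69426911]
((290.520263671875, 241.88931274414062), (145.61920166015625, 472.8392333984375), 89.65110778808594) [  212   172   150   140 19730]
C [0.5268662  0.16009178 0.024     ] S [0.62563292 0.16507732 0.014     ] [315.76056338 319.95070423] [310 313  12  15 142] 0.0988924633023724 2.889719091952378
tcp [0.4695 0.1707 0.2093] thy 76.9 -> shift cm [-5.83  0.26 20.93] yaw -16.0 tilt [-0. -0. -1.]
```

View pics/w5.png

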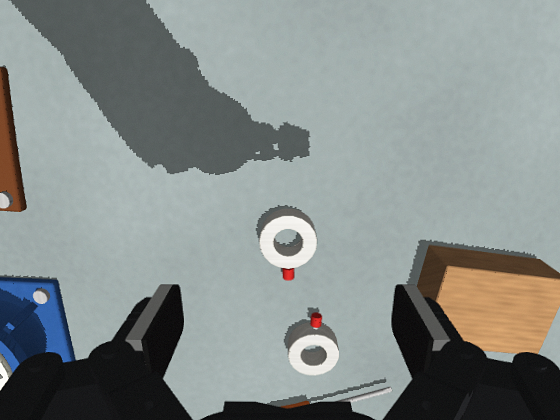

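The needed collar is at (288,242) with its screw at (289,273). The other collar is at (312,353). My white threshold picked up the bench, so I'll tighten it.

Run:
```python
from h import *
m=bot.camera_model("wrist");im=bot.camera("wrist")
w=np.zeros(im.shape[:2],np.uint8);w[205:300,250:325]=(im.min(2)>215)[205:300,250:325]
n,l,s,cc=cv2.connectedComponentsWithStats(w);i=1+s[1:,4].argmax()
e=cv2.fitEllipse(cv2.convexHull(np.argwhere(l==i)[:,::-1].astype(np.int32)).astype(np.float32));print(e,s[i])
C=ray("wrist",[e[0]],.024,m)[0]
rc,rs=cen(blob(im,"red",(270,255,310,295)));S=ray("wrist",[rc],.014,m)[0]
a=np.degrees(np.arctan2(*(S-C)[1::-1]));print("C",C,"S",S,rc,rs,np.linalg.norm((S-C)[:2]),a)
plan(C[0],C[1],0.0,a+90)
```

```text
((287.5919189453125, 241.91720581054688), (51.67219543457031, 55.74258804321289), 88.63188171386719) [ 260  217   56   52 1594]
C [0.5262215  0.15762041 0.024     ] S [0.56444569 0.14869707 0.014     ] [287.54700855 273.5982906 ] [282 268  12  12 117] 0.039251942697554415 -13.140228671888469
tcp [0.4695 0.1708 0.2093] thy 76.9 -> shift cm [-5.83  0.   20.93] yaw 0.1 tilt [-1.e-04 -0.e+00 -1.e+00]
```

Emit:
move_arm([
  {"x": -5.8, "y": 0, "z": 0, "yaw": 0},
  {"x": -5.8, "y": 0, "z": 5, "yaw": 0},
  {"x": -5.8, "y": 0, "z": 11, "yaw": 0},
  {"x": -5.8, "y": 0, "z": 16, "yaw": 0},
  {"x": -5.8, "y": 0, "z": 19, "yaw": 0},
  {"x": -5.8, "y": 0, "z": 20.3, "yaw": 0},
  {"x": -5.8, "y": 0, "z": 20.8, "yaw": 0},
  {"x": -5.8, "y": 0, "z": 20.8, "yaw": 0},
  {"x": -5.8, "y": 0, "z": 20.8, "yaw": 0},
], gripper=1)

```text
clock: 13.02
eef_pos: [0.5272, 0.1582, 0.0028]
tool_rot: [0.113, 0.994, 0.001, 0.001]
ft_force: [0.0, -0.1, 0.4]
grip_width: 0.0852
grasp_force: 0.0
```

Emit:
move_arm([
  {"x": 0, "y": 0, "z": 0, "yaw": 0},
  {"x": 0, "y": 0, "z": 0, "yaw": 0},
  {"x": 0, "y": 0, "z": 0, "yaw": 0},
  {"x": 0, "y": 0, "z": 0, "yaw": 0},
  {"x": 0, "y": 0, "z": 0, "yaw": 0},
], gripper=-1)

```text
clock: 13.65
eef_pos: [0.5265, 0.1579, 0.0027]
tool_rot: [0.113, 0.994, 0.0, 0.001]
ft_force: [-2.2, -1.6, 8.2]
grip_width: 0.0546
grasp_force: 62.0
```

Emit:
move_arm([
  {"x": 0, "y": 0, "z": -1, "yaw": 0},
  {"x": 0, "y": 0, "z": -5, "yaw": 0},
  {"x": 0, "y": 0, "z": -11, "yaw": 0},
  {"x": 0, "y": 0, "z": -17, "yaw": 0},
  {"x": -1, "y": -4, "z": -20, "yaw": 0},
  {"x": -3, "y": -9, "z": -20, "yaw": 0},
  {"x": -5, "y": -14, "z": -20, "yaw": 0},
  {"x": -7, "y": -19, "z": -20, "yaw": 0},
  {"x": -9, "y": -24, "z": -20, "yaw": 0.5},
  {"x": -11, "y": -29, "z": -20, "yaw": 1},
  {"x": -12.2, "y": -32, "z": -20, "yaw": 1.1},
  {"x": -12.2, "y": -32.4, "z": -20, "yaw": 1.1},
  {"x": -12.2, "y": -32.4, "z": -20, "yaw": 1.1},
  {"x": -12.2, "y": -32.4, "z": -20, "yaw": 1.1},
], gripper=-1)

```text
clock: 15.4
eef_pos: [0.5717, -0.1841, 0.2014]
tool_rot: [0.122, 0.993, 0.0, -0.0]
ft_force: [-0.2, 0.1, -2.6]
grip_width: 0.0543
grasp_force: 63.8
```

Run:
```python
from h import *
plan(.5726,-.1854,.16,75.8)
o=bot.get_obs();print(o["ft_force"],o["grip_width"],o["grasp_force"])
m=bot.camera_model("wrist");im=bot.camera("wrist");cv2.imwrite("pics/w6.png",im)
p,R=tcp();print("axis pix z=.148,.11,.078",pix(m,[[.5726,-.1854,z] for z in(.148,.11,.078)]).round(1),"collar top centre pred",pix(m,[p+[0,0,.024]]))
w=np.zeros(im.shape[:2],np.uint8)
for d in bot.cut_out("wrist","collar")[:2]:
    mk=d["mask"].astype(np.uint8);print(round(d["score"],2),np.round(d["centre"]),mk.sum(),cv2.boundingRect(mk))
```

```text
tcp [ 0.5717 -0.1841  0.2014] thy 76.0 -> shift cm [-0.12 -0.11  4.14] yaw 0.2 tilt [-2.e-04  4.e-04 -1.e+00]
[-0.18342809  0.14220298 -2.63172843] 0.05427892408291162 63.77713322639465
axis pix z=.148,.11,.078 [[285.8 241.6]
 [286.  219. ]
 [286.1 204.5]] collar top centre pred [[288.32467771 320.76338664]]
0.77 [315. 289.] 15278 (216, 230, 144, 162)
```

View pics/w6.png

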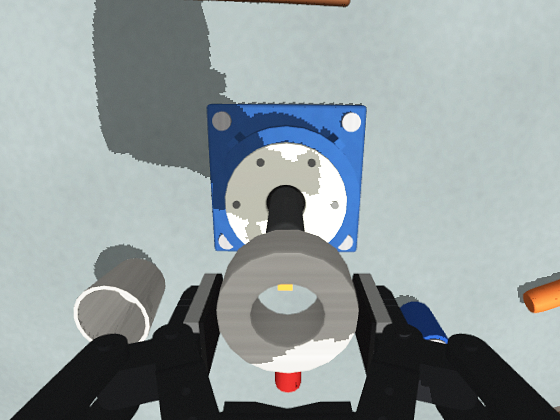

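The collar is held squarely, with its red screw at (288,381) on the pointer side and the shaft just ahead at (286,220). I'll check the collar's offset in the gripper against its outline.

Run:
```python
from h import *
m=bot.camera_model("wrist");im=bot.camera("wrist");p,R=tcp()
zt=p[2]+.0213
t=np.linspace(0,2*np.pi,73)
def circ(dx,r,z): return pix(m,[p*[1,1,0]+[0,0,z]+R[:,0]*(dx+r*np.cos(a))+R[:,1]*r*np.sin(a) for a in t])
for dx in(-.002,0,.002):
    o=circ(dx,.028,zt);h=circ(dx,.014,zt);hb=circ(dx,.014,zt-.024);print(dx,"outer bottom",o[:,1].max().round(1),"L/R",o[:,0].min().round(1),o[:,0].max().round(1),"hole rows",h[:,1].min().round(1),h[:,1].max().round(1),"bottom hole rows",hb[:,1].min().round(1),hb[:,1].max().round(1))
g=cv2.cvtColor(im,cv2.COLOR_BGR2GRAY)
print(g[225:400:1,275].tolist())
rc,rs=cen(blob(im,"red",(260,350,320,415)));print(rc,rs)
v=im[300:380,200:380].astype(int);print(g[300,205:370:1].tolist())
```

```text
-0.002 outer bottom 378.1 L/R 214.5 361.0 hole rows 288.9 350.6 bottom hole rows 260.1 315.6
0 outer bottom 374.3 L/R 214.2 361.4 hole rows 284.1 346.5 bottom hole rows 255.9 311.9
0.002 outer bottom 370.4 L/R 213.8 361.7 hole rows 279.3 342.3 bottom hole rows 251.6 308.1
[47, 49, 52, 50, 56, 119, 116, 114, 111, 114, 113, 110, 111, 114, 114, 113, 113, 115, 115, 118, 115, 114, 114, 115, 115, 119, 124, 135, 161, 163, 159, 152, 152, 152, 153, 152, 152, 151, 157, 153, 157, 156, 158, 157, 156, 154, 154, 153, 151, 151, 150, 152, 154, 154, 153, 153, 150, 152, 150, 146, 152, 182, 189, 189, 191, 193, 194, 193, 194, 192, 192, 193, 193, 192, 194, 193, 192, 193, 192, 194, 193, 193, 193, 192, 194, 197, 185, 139, 107, 106, 109, 110, 107, 110, 109, 111, 115, 116, 113, 114, 115, 114, 115, 111, 115, 114, 114, 111, 113, 116, 116, 115, 115, 116, 114, 117, 115, 116, 118, 121, 136, 150, 155, 152, 151, 154, 151, 151, 150, 152, 155, 160, 160, 158, 155, 145, 254, 247, 245, 244, 244, 244, 244, 244, 245, 247, 211, 30, 36, 36, 35, 36, 38, 35, 36, 35, 65, 108, 107, 193, 191, 190, 195, 194, 196, 196, 195, 195, 1
[... 180 characters left out ...]
3, 153, 152, 153, 153, 153, 155, 150, 154, 154, 152, 152, 152, 153, 153, 153, 153, 152, 151, 152, 154, 152, 155, 152, 152, 152, 148, 148, 141, 111, 94, 97, 97, 123, 186, 199, 196, 196, 195, 197, 195, 194, 195, 192, 194, 194, 192, 193, 193, 193, 193, 193, 193, 193, 193, 194, 192, 191, 191, 192, 190, 191, 191, 192, 190, 187, 189, 189, 188, 190, 187, 188, 188, 190, 188, 189, 188, 187, 190, 189, 187, 188, 189, 189, 190, 187, 190, 192, 187, 149, 100, 98, 98, 106, 135, 152, 147, 152, 152, 153, 153, 153, 151, 153, 155, 152, 153, 151, 152, 152, 153, 153, 153, 152, 153, 151, 154, 152, 152, 151, 151, 152, 152, 151, 153, 153, 152, 151, 154, 155, 141, 66, 17, 13, 14, 18, 18, 14, 19, 18, 20, 15, 61, 105]
```

Emit:
move_arm([
  {"x": -0.13, "y": -0.11, "z": 1, "yaw": 0.2},
  {"x": -0.13, "y": -0.11, "z": 3, "yaw": 0.2},
  {"x": -0.13, "y": -0.11, "z": 4.2, "yaw": 0.2},
  {"x": -0.13, "y": -0.11, "z": 4.6, "yaw": 0.2},
  {"x": -0.13, "y": -0.11, "z": 4.6, "yaw": 0.2},
  {"x": -0.13, "y": -0.11, "z": 4.6, "yaw": 0.2},
], gripper=-1)

```text
clock: 16.3
eef_pos: [0.5733, -0.1869, 0.156]
tool_rot: [0.125, 0.992, -0.0, 0.001]
ft_force: [-0.0, -0.8, -1.3]
grip_width: 0.0545
grasp_force: 63.8
```

Run:
```python
from h import *
plan(.5727,-.1855,.112,75.8)
o=bot.get_obs();print(o["ft_force"],o["ft_torque"],o["grip_width"],o["grasp_force"])
im=bot.camera("wrist");cv2.imwrite("pics/w7.png",cv2.resize(im[200:410,170:400],(690,600),interpolation=3)[:600])
```

```text
tcp [ 0.5733 -0.1869  0.156 ] thy 75.7 -> shift cm [0.1  0.12 4.4 ] yaw -0.1 tilt [ 1.3e-03 -4.0e-04 -1.0e+00]
[-0.01625161 -0.75192724 -1.26101351] [-0.00795447 -0.00647518 -0.03359988] 0.05445719305931846 63.791415095329285
```

View pics/w7.png

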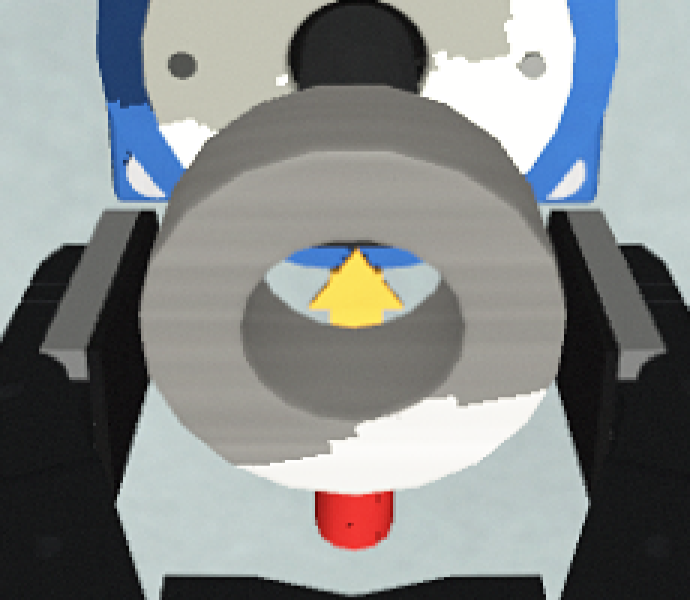

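The pointer at crop (357,290), the bore centre (354,330) and the screw (354,520) lie in one column, so the yaw is right. Position readings jitter by about 1 mm, so I'll average several.

Run:
```python
from h import *
P=[]
for i in range(8):
    bot.camera("wrist");P.append(tcp()[0])
P=np.array(P);print((P*1000).round(1),P.mean(0).round(4),P.std(0));p,R=tcp()
print("shift mm",(R.T@(np.array([.5727,-.1855,.112])-P.mean(0))*1000).round(1))
```

```text
[[ 573.3 -186.9  156.1]
 [ 573.2 -186.8  156. ]
 [ 573.1 -186.8  155.9]
 [ 573.  -186.8  155.8]
 [ 573.  -186.8  155.6]
 [ 572.9 -186.8  155.6]
 [ 572.9 -186.7  155.5]
 [ 572.9 -186.7  155.4]] [ 0.573  -0.1868  0.1557] [1.45042773e-04 5.23473718e-05 2.22610873e-04]
shift mm [ 0.7  1.2 43.7]
```

Emit:
move_arm([
  {"x": 0.05, "y": 0.11, "z": 0, "yaw": 0},
  {"x": 0.05, "y": 0.11, "z": 0, "yaw": 0},
  {"x": 0.05, "y": 0.11, "z": 0.3, "yaw": 0},
  {"x": 0.05, "y": 0.11, "z": 0.6, "yaw": 0},
  {"x": 0.05, "y": 0.11, "z": 0.9, "yaw": 0},
  {"x": 0.05, "y": 0.11, "z": 1.2, "yaw": 0},
  {"x": 0.05, "y": 0.11, "z": 1.2, "yaw": 0},
  {"x": 0.05, "y": 0.11, "z": 1.2, "yaw": 0},
])

```text
clock: 17.75
eef_pos: [0.5727, -0.1855, 0.1434]
tool_rot: [0.125, 0.992, -0.0, 0.0]
ft_force: [0.4, 0.1, -1.6]
grip_width: 0.0546
grasp_force: 63.8
```

Emit:
move_arm([
  {"x": 0, "y": 0, "z": 0.4, "yaw": 0},
  {"x": 0, "y": 0, "z": 0.9, "yaw": 0},
  {"x": 0, "y": 0, "z": 1.4, "yaw": 0},
  {"x": 0, "y": 0, "z": 1.9, "yaw": 0},
  {"x": 0, "y": 0, "z": 2.4, "yaw": 0},
  {"x": 0, "y": 0, "z": 2.8, "yaw": 0},
  {"x": 0, "y": 0, "z": 3.1, "yaw": 0},
  {"x": 0, "y": 0, "z": 3.1, "yaw": 0},
  {"x": 0, "y": 0, "z": 3.1, "yaw": 0},
  {"x": 0, "y": 0, "z": 3.1, "yaw": 0},
])

```text
clock: 19.0
eef_pos: [0.5728, -0.1856, 0.1126]
tool_rot: [0.125, 0.992, -0.0, 0.0]
ft_force: [-0.4, -0.1, -1.2]
grip_width: 0.0544
grasp_force: 63.8
```

Run:
```python
from h import *
im=bot.camera("wrist");cv2.imwrite("pics/w8.png",cv2.resize(im[200:410,170:400],(690,600),interpolation=3))
plan(.5727,-.1855,.112,75.8);o=bot.get_obs();print(o["clock"],o["ft_force"],o["ft_torque"],o["grip_width"],o["grasp_force"])
```

```text
tcp [ 0.5728 -0.1856  0.1126] thy 75.7 -> shift cm [0.01 0.01 0.06] yaw -0.1 tilt [ 5.e-04 -2.e-04 -1.e+00]
19.05 [-0.30020107  0.49166292 -2.11554007] [0.02641428 0.01720583 0.00058849] 0.05460237565845863 63.79380762577057
```

View pics/w8.png

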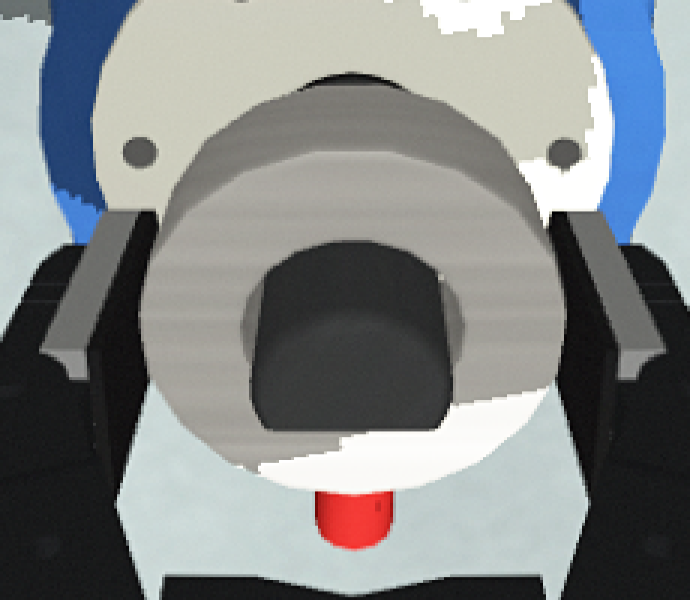

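The shaft now stands through the bore. Its flat edge is horizontal at crop row 430, facing the screw at (354,520), and the shaft is centred in the bore with no contact force. I'm handing the job in.

```bash
python3 -c "
from workcell import bot
print(bot.job_done())"
```

```text
the job is handed in; nothing more can be done
None
```

The job is handed in at about 19 s: the cap is home, the flat faces the pointer, and the gripper holds the collar level on the flatted part, screw towards the pointer, clear of the cap. The hand-in returned no verdict.

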